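# Secure the pens and draw the cutting ruler out through the tray's window

### The job

Swing the keeper bar of the instrument tray fully shut over the pens, past its catch and against its stop. Then take the cutting ruler by its upright grip and bring it out through the window in the tray's roof; it is longer than the window, so draw it back towards the robot, tilt its far end up and lead it out far end first. Finish while still holding the ruler level and still in the air, about 10 cm above the tray or more, with the keeper left shut and the pens, stapler and tape dispenser left where they are.

Things in the scene. Friction and masses are not known exactly. Their poses are not given: they have to be found in the camera images.
- tray: wooden instrument tray fixed to the desk. Its x axis runs along it, away from the robot, y left, z up; origin on the desk, below the window's middle lengthwise. mm in this frame: outside x -150..120, y -68..72. Left, ruler bay: inside x -144..114, y 6..66, floor z 5. Right, open pen bay: y -60..0, outer walls 36 high. Divider (y 0..6) and left wall 47 high.
- window (a point): centre of the window in the ruler bay's roof, 136 mm along the tray by 60 mm across (tray x -68..68, y 6..66 mm), at the roof's top face, z 47 mm; axes as the tray's. The roof is two plates 5 mm thick, before and behind the window, underside at z 42 mm.
- ruler: loose aluminium ruler, 200 x 32 x 5 mm, about 140 g, with a black upright grip in its middle (36 mm along it, 16 mm across, top 76 mm above the underside). Origin: centre of the underside; x towards its far end, z up. Starts flat on the bay floor, both ends under the roof, grip up through the window. Behind the window only 46 mm is roofed, before it 76 mm: only the far end can come out first.
- ruler_grip (a point): centre of the upper part of the ruler's grip, 62 mm above the ruler's underside, 14 mm below the grip's top; pinch here across the 16 mm (along the ruler's y)
- ruler_far (a point): middle of the ruler's far end, at half its thickness (100 mm from the ruler's centre)
- ruler_near (a point): middle of the ruler's near end, at half its thickness (100 mm from the ruler's centre)
- keeper (a joint): angle (rad) of the steel keeper bar about its upright pivot: 0 = shut across the pen bay against its stop (bar along the tray's +y), growing to 1.45 as it opens, counter-clockwise from above (bar then nearly along the tray's -x). It stays where it is left. A spring ball in the divider resists from about 0.23 to 0.11 rad (a few N at the peg), then the bar snaps in and is held.
- keeper_hinge (a point): the keeper's pivot axis, at the height of the bar's underside (48 mm above the desk), on the tray's right wall
- keeper_peg (a point): middle of the black upright push peg on the keeper bar (12 mm diameter, 42 mm from the pivot axis, from z 55 to z 89 mm above the desk, this point at z 76); it can be pinched from above or pushed
- highlighter: highlighter lying lengthwise in the pen bay, 14 x 118 x 12 mm; origin at the middle of its underside
- ballpoint: pen lying lengthwise in the pen bay, 12 x 145 x 9 mm; origin at the middle of its underside
- stapler: stapler on the desk left of the tray, 36 x 148 x 51 mm; origin at the middle of its underside; leave it alone
- tape_dispenser: tape dispenser on the desk right of the tray, 44 x 132 x 70 mm; origin at the middle of its underside; leave it alone

How it is judged (in metres and radians):
On the way, in this order (a step that is already met when the one before it is completed fails the run):
1. the keeper is shut past its catch while the ruler still lies in its bay (value of joint keeper below 0.06 rad and z of each of ruler_far, ruler_near in the frame of tray below 0.04 m), for 0.2 s.
2. the ruler leans out of the window, far end above the roof and near end still under it (z of ruler_far in the frame of tray above 0.05 m and z of ruler_near in the frame of tray below 0.042 m and x of ruler_near in the frame of tray below -0.068 m), for 0.04 s.
At the end, for the whole second after the job is handed in: The robot holds the ruler in its fingers, still, level within 0.2 rad, both ends at least 117 mm above the desk (70 mm above the tray's roof) and touching no part of the tray; the keeper reads under 0.06 rad; pens, stapler and tape dispenser have not been moved (height (world z) of each of ruler_far, ruler_near above 0.117 m and angle between ruler's own z axis and vertical below 0.2 rad and linear speed of ruler below 0.03 m/s and angular speed of ruler below 0.3 rad/s and contact force between the fingers and ruler above 1 N and contact force between ruler and tray below 0.1 N and value of joint keeper below 0.06 rad); the arm keeps its last pose, push and grip.
It fails at once if the stapler is moved more than 3 cm (distance of stapler from where it was at the start of the episode above 0.03 m).
It fails at once if the tape dispenser is moved more than 3 cm (distance of tape_dispenser from where it was at the start of the episode above 0.03 m).
It fails at once if a pen is moved more than 4 cm (distance of any of highlighter, ballpoint from where it was at the start of the episode above 0.04 m).
It also fails if it takes over 58 s, if anything falls off the work surface, if the arm or the gripper's body presses on something with over 40 N, if the wrist force passes 120 N, or if a joint passes its speed limit or range.

### The arm

A 7-joint arm with a two-finger parallel gripper is mounted at the origin on a cart in front of the work surface, level with it; the furniture and walls round the work are solid. World frame = base frame: x ahead of the robot, y to its left, z up, the work surface at z = 0. Lengths are in mm, angles in rad, forces in N, time in s.
With the tool pointing down it reaches from about 400 to 875 mm from the base axis. Payload 4.4 kg.
Tool frame: the origin (TCP) lies at the very end of the fingers, on their centre line; the grasp point (between the pads) lies 19 mm behind it; y points along the fingers, z is the direction in which the jaws open and shut, and the axes are right-handed (so a half turn about y gives the same grasp; the last joint's range is limited). The gripper opens to 85 mm and grips with 20 to 120 N. Pads are 22 mm wide; open, the fingers measure 114 mm over their backs; the gripper's body (76 mm by 85 mm) begins 54 mm behind the grasp point. The pads swing forward as they close: fully open they stand 13 mm farther back than shut.
Start: joints at [-1.347, 0.628, 0.038, 1.517, -0.027, 0.996, -0.02], TCP at [185.72, 622.917, 231.313] pointing down, gripper open.
Joint ranges: [-3.06, 3.06], [-0.37, 2.12], [-1.25, 1.32], [0.18, 2.47], [-1.1, 4.24], [0.23, 1.98], [-2.94, 2.94]. Speed limits (rad/s): [2.57, 2.57, 3.14, 3.14, 3.14, 3.14, 3.14].

### API

Orientations are given as [roll, pitch, yaw] about the fixed x, y, z axes, in that order (R = Rz(yaw) Ry(pitch) Rx(roll)).
In Python, from cell import ctrl, imaging, finish_job gives the robot as it stands.
- The arm moves only by the shell command python3 -m inch 'ROWS'. ROWS is JSON, one flat list of numbers, 7 for each row, row after row: the opening, from 0 (shut) to 1 (fully open), then the shift along the tool's x, y, z in cm, then the turn, a rotation vector about the tool's x, y, z in degrees. A call has 1 to 12 rows; each row is the pose to reach, as a shift and turn from the pose commanded when the call began, along the tool's axes at that moment; what a row does not reach only later rows make up. A row lasts 1/10 s, in which the tool goes at most 50 mm and 8.59 degrees, less where a joint would pass 70% of its speed; a pose out of reach is approached as far as the arm can. A call with a gripper value outside its range is refused whole. The fingers move at their own pace and stop on an object; the grip force is fixed at half the most. Time passes only in rows, so rows that repeat a pose let the fingers close. It gives the time, the measured TCP pose, the force and the opening at its end, in the units of the state.
- ctrl.read_state(): the state, without advancing time (a new reading comes with each control period).
- imaging.get_image(name): name is "side" or "top" or "wrist"; returns a dict with "img" (420x560x3 uint8, red, green, blue), "fx", "fy", "cx", "cy" (pixels), "R" (3x3) and "t" (3): a world point X has camera coordinates R X + t. Camera axes: x right, y down, z forward; pixel columns grow to the right and rows downward; lengths in mm; the calibration is good to about 2 mm. A picture is of the moment at which its call begins. There is no depth.
- finish_job(): hands the job in, once; it reports no verdict.
The state is a dict: "clock": time; "qpos": joint angles; "qd": joint speeds; "tau": joint torques, N m; "eef_pos": TCP position; "tool_rot": TCP orientation; "force": force on the tool from outside, world axes, zero at the start; "torque": the same for the moment, N m; "width": finger opening in mm.
Only numpy, scipy, OpenCV 4.12 (cv2) and the standard library are available. Lean on these libraries where they do the work, as an engineer would, in place of code of your own. Each camera call takes 0.05 s, during which the arm holds its last target.

## Working session

There is one attempt and no reset: what is moved stays moved. The work goes in short steps, Python scripts to look and compute and a shell command to move; the robot and the scene stay as the last step left them, time stands still between calls to the robot, and variables do not carry over. Pictures are saved under pics/ and viewed, and the job is handed in when it is done.

```bash
mkdir -p pics; ls
python3 - <<'E'
from cell import ctrl, imaging
import cv2,json
s=ctrl.read_state();print(s)
for n in("side","top","wrist"):
    d=imaging.get_image(n);cv2.imwrite(f"pics/{n}0.png",d["img"][:,:,::-1])
    print(n,d["fx"],d["fy"],d["cx"],d["cy"],d["R"],d["t"])
E
```

```text
pics
{'clock': 0.0, 'qpos': array([-1.34680686,  0.62935816,  0.03841457,  1.51832684, -0.02703419,
        0.99625889, -0.01999674]), 'qd': array([ 0.00014452, -0.00223779, -0.00129284,  0.000252  , -0.00093788,
       -0.00016922, -0.00116724]), 'tau': array([-1.00498615e-03, -5.63392925e+01,  1.22600745e+00, -1.93447459e+01,
        1.10535248e-02,  1.05641133e-02,  1.24729138e-05]), 'eef_pos': array([185.51512031, 622.34786651, 230.39391138]), 'tool_rot': array([-1.57263105e+00,  2.10271338e-05, -2.89781743e-01]), 'force': array([ 0.11943577, -0.32420936,  0.27163328]), 'torque': array([-0.0171476 ,  0.01312245, -0.00985939]), 'width': 85.42969076462207}
side 401.71963330581957 401.71963330581957 276.1100992462511 212.81301362102744 [[ 0.81588811 -0.57808837 -0.01185015]
 [-0.31772608 -0.43111298 -0.8445068 ]
 [ 0.48309081  0.69278816 -0.53541371]] [-374.75612915  258.53416549  699.68806596]
top 518.5069709669361 518.5069709669361 278.0081846271083 207.4820904670814 [[-0.00587905 -0.99981148 -0.01850503]
 [-0.99934728  0.00653392 -0.0355292 ]
 [ 0.03564342  0.01828408 -0.9991973 ]] [  86.60639187  506.95308552 1183.56554601]
wrist 316.65698152895516 316.65698152895516 280.8824464745442 207.41819863471176 [[ 0.28606548  0.95820924 -0.00126502]
 [ 0.92216902 -0.27494682  0.27204512]
 [ 0.26032833 -0.07898928 -0.96228366]] [-648.34873218  -36.09715332  379.36978267]
```

View pics/side0.png

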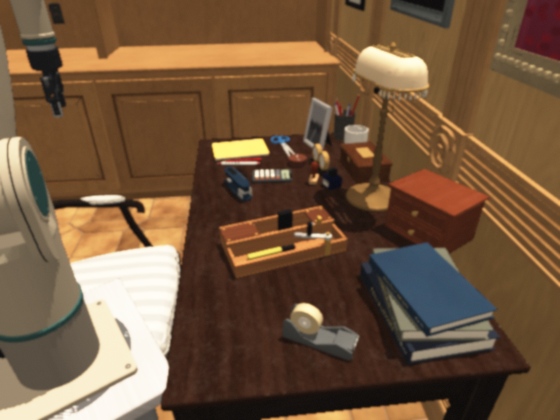

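View pics/top0.png

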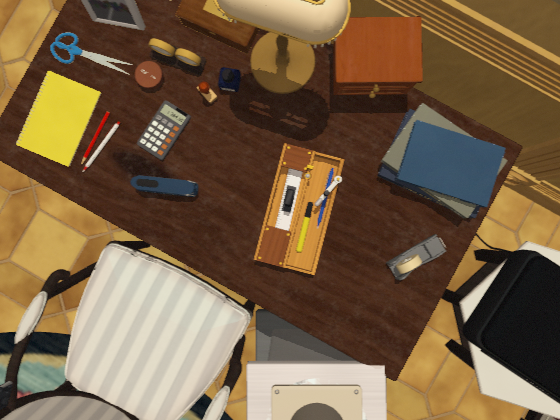

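View pics/wrist0.png

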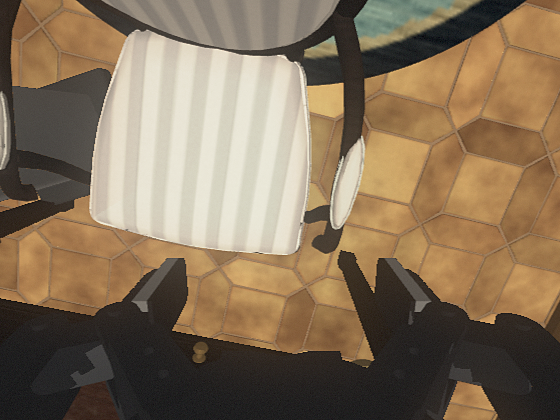

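The side and top views show the tray, with the open keeper and its peg near top (330,185). I'll zoom in to measure.

Run:
```python
import cv2
a=cv2.imread("pics/top0.png")[130:290,230:370];cv2.imwrite("pics/topz.png",cv2.resize(a,None,fx=3.75,fy=3.75,interpolation=cv2.INTER_CUBIC)[:600])
a=cv2.imread("pics/side0.png")[200:280,210:355];cv2.imwrite("pics/sidez.png",cv2.resize(a,None,fx=5,fy=5,interpolation=cv2.INTER_CUBIC))
```

```text
(no output)
```

View pics/topz.png

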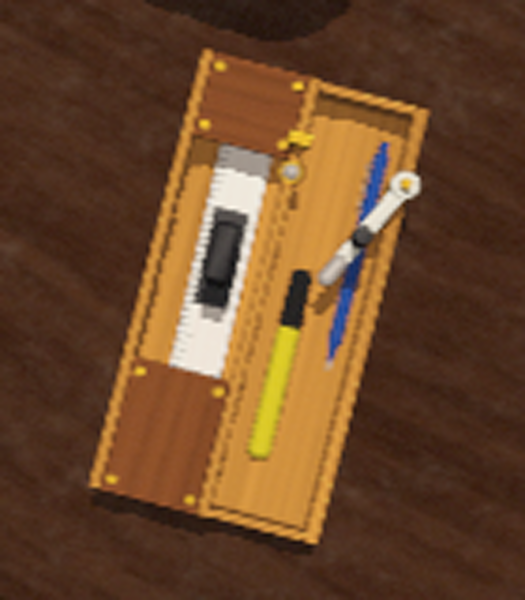

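View pics/sidez.png

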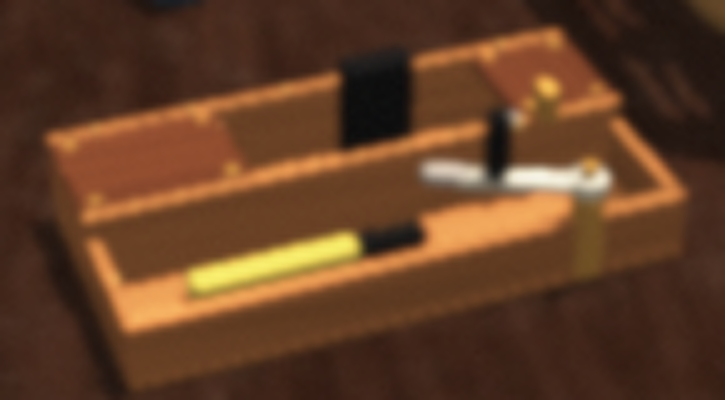

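```bash
cat > h.py <<'E'
import numpy as np, cv2
from cell import ctrl, imaging
from scipy.optimize import least_squares
def ray(d,u,v):
    R=np.array(d["R"]);t=np.array(d["t"])
    return -R.T@t, R.T@np.array([(u-d["cx"])/d["fx"],(v-d["cy"])/d["fy"],1])
def onz(d,u,v,z):
    c,r=ray(d,u,v); return c+r*(z-c[2])/r[2]
def proj(d,X):
    p=np.array(d["R"])@X+np.array(d["t"]); return np.array([d["fx"]*p[0]/p[2]+d["cx"],d["fy"]*p[1]/p[2]+d["cy"]])
def tri(obs):
    A=np.zeros((3,3));b=np.zeros(3)
    for d,u,v in obs:
        c,r=ray(d,u,v);r=r/np.linalg.norm(r);P=np.eye(3)-np.outer(r,r);A+=P;b+=P@c
    return np.linalg.solve(A,b)
E
cat > m.py <<'E'
from h import *
T=imaging.get_image("top");S=imaging.get_image("side")
tz=lambda u,v:(230+u/3.75,130+v/3.75); sz=lambda u,v:(210+u/5,200+v/5)
obs=[(T,tz(207,50),(120,72,47)),(T,tz(93,488),(-150,72,47)),(T,tz(428,110),(120,-68,36)),(T,tz(318,543),(-150,-68,36)),
(S,sz(50,138),(-150,72,47)),(S,sz(555,30),(120,72,47)),(S,sz(125,330),(-150,-68,36)),(S,sz(685,190),(120,-68,36)),(S,sz(135,388),(-150,-68,0))]
def res(p,per=False):
    c,s=np.cos(p[2]),np.sin(p[2]);R=np.array([[c,-s,0],[s,c,0],[0,0,1]])
    r=[proj(d,R@np.array(X)+[p[0],p[1],0])-np.array(uv) for d,uv,X in obs]
    return np.array(r) if per else np.ravel(r)
f=least_squares(res,[550,0,-.2],loss="soft_l1",x_scale=[100,100,.1]);p=f.x
print(p);print(res(p,1).round(1))
c,s=np.cos(p[2]),np.sin(p[2]);R=np.array([[c,-s,0],[s,c,0],[0,0,1]])
tt=lambda X:(R.T@(X-[p[0],p[1],0])).round(1)
print("hinge",tt(onz(T,*tz(405,185),53)))
print("peg base top-view", tt(onz(T,*tz(360,240),89)), "tri peg", tt(tri([(T,*tz(360,240)),(S,*sz(500,112))])))
print("grip tri",tt(onz(T,*tz(222,250),81)), "side top mid", tt(onz(S,*sz(375,60),81)))
print("ruler near window edge L/R",tt(onz(T,*tz(170,365),10)),tt(onz(T,*tz(219,377),10)),"far",tt(onz(T,*tz(219,147),10)),tt(onz(T,*tz(272,153),10)))
E
python3 m.py
```

```text
[ 5.17002335e+02  2.92839061e+01 -2.57457015e-01]
[[-1.1 -0.7]
 [-0.9 -0.4]
 [ 0.2 -0.7]
 [-0.1  0.3]
 [-1.   0.2]
 [ 0.3 -0. ]
 [ 0.2  0.8]
 [ 0.7  1.3]
 [-0.7  2.1]]
hinge [ 69.2 -64.5  53. ]
peg base top-view [ 28.3 -44.8  89. ] tri peg [ 30.1 -45.5  91. ]
grip tri [ 3.6 30.4 81. ] side top mid [ 2.4 29.5 81. ]
ruler near window edge L/R [-68.7  44.5  10. ] [-68.4  13.6  10. ] far [68.5 48.7 10. ] [73.  16.3 10. ]
```

The tray is at about (517, 29) mm with yaw -0.257, and the keeper is open by about 1.1 rad. The peg is at tray (29,-45). I'll cage the peg between half-open fingers and lead it round its arc.

```bash
cat >> h.py <<'E'
P0=np.array([517.0,29.3]);YAW=-0.2575
from scipy.spatial.transform import Rotation as Ro
def t2w(X):
    X=np.array(X,float);c,s=np.cos(YAW),np.sin(YAW)
    return np.array([P0[0]+c*X[0]-s*X[1],P0[1]+s*X[0]+c*X[1],X[2]])
def w2t(X):
    c,s=np.cos(YAW),np.sin(YAW);a,b=X[0]-P0[0],X[1]-P0[1]
    return np.array([c*a+s*b,-s*a+c*b,X[2]])
def rel(Xt,yaw,pitch=0,base=None):
    """row (cm,deg) to reach TCP at tray pos Xt, tool x heading yaw in tray frame (rad), tool y down; pitch=lift of far end (rad)"""
    st=ctrl.read_state()
    R0=Ro.from_euler("xyz",st["tool_rot"]) if base is None else Ro.from_euler("xyz",base[1])
    p0=np.array(st["eef_pos"]) if base is None else np.array(base[0])
    R1=Ro.from_euler("z",YAW+yaw)*Ro.from_euler("y",-pitch)*Ro.from_euler("x",-np.pi/2)
    return np.r_[R0.inv().apply(t2w(Xt)-p0)/10, np.degrees((R0.inv()*R1).as_rotvec())].round(2)
def stat():
    s=ctrl.read_state();R=Ro.from_euler("xyz",s["tool_rot"])*Ro.from_euler("x",np.pi/2)
    print("t",s["clock"].__round__(2),"tray",w2t(s["eef_pos"]).round(1),"rpy",s["tool_rot"].round(3),"yawt",round(R.as_euler("xyz")[2]-YAW,3),"F",s["force"].round(1),"w",round(s["width"],1),"q",s["qpos"].round(2))
E
python3 - <<'E'
from h import *
stat();print(rel([30,-45,160],1.107-np.pi/2))
E
```

```text
t 0.25 tray [-471.5  489.4  230.9] rpy [-1.572  0.    -0.29 ] yawt -0.032 F [-0.1  0.1 -0.4] w 85.1 q [-1.35  0.63  0.04  1.52 -0.03  1.   -0.02]
[ 5.186e+01  7.130e+00 -5.179e+01  5.000e-02  2.472e+01  1.000e-02]
```

```bash
python3 -m inch '[0.35,51.9,4,-51.8,0,24.7,0, 0.35,51.9,4,-51.8,0,24.7,0, 0.35,51.9,4,-51.8,0,24.7,0, 0.35,51.9,4,-51.8,0,24.7,0, 0.35,51.9,4,-51.8,0,24.7,0, 0.35,51.9,4,-51.8,0,24.7,0, 0.35,51.9,4,-51.8,0,24.7,0, 0.35,51.9,4,-51.8,0,24.7,0, 0.35,51.9,4,-51.8,0,24.7,0, 0.35,51.9,4,-51.8,0,24.7,0, 0.35,51.9,4,-51.8,0,24.7,0, 0.35,51.9,4,-51.8,0,24.7,0]'
python3 - <<'E'
from h import *
stat();print(rel([30,-45,160],1.107-np.pi/2))
E
```

```text
clock: 1.45
eef_pos: [471.9, 94.4, 198.7]
tool_rot: [-1.57, -0.0, -0.721]
force: [1.4, -0.2, -0.2]
width: 29.7
t 1.45 tray [-60.2  51.4 198.7] rpy [-1.57  -0.    -0.721] yawt -0.463 F [ 1.4 -0.2 -0.2] w 29.7 q [-0.38  0.44  0.17  2.02 -0.11  0.69  0.71]
[ 1.237e+01  3.870e+00 -4.600e+00 -3.000e-02  3.000e-02  1.000e-02]
```

```bash
python3 -m inch '[0.35,12.4,3.9,-4.6,0,0,0, 0.35,12.4,3.9,-4.6,0,0,0, 0.35,12.4,3.9,-4.6,0,0,0, 0.35,12.4,3.9,-4.6,0,0,0, 0.35,12.4,3.9,-4.6,0,0,0]'
python3 - <<'E'
from h import *
stat();
for n in("side","top","wrist"):
    d=imaging.get_image(n);cv2.imwrite(f"pics/{n}1.png",d["img"][:,:,::-1])
E
```

```text
clock: 1.95
eef_pos: [533.7, -21.1, 159.2]
tool_rot: [-1.571, 0.001, -0.723]
force: [0.6, 0.6, 0.2]
width: 29.8
t 1.95 tray [ 29.  -44.4 159.2] rpy [-1.571e+00  1.000e-03 -7.230e-01] yawt -0.466 F [0.6 0.6 0.2] w 29.8 q [-0.11  0.57  0.15  1.92 -0.13  0.67  0.96]
```

View pics/wrist1.png

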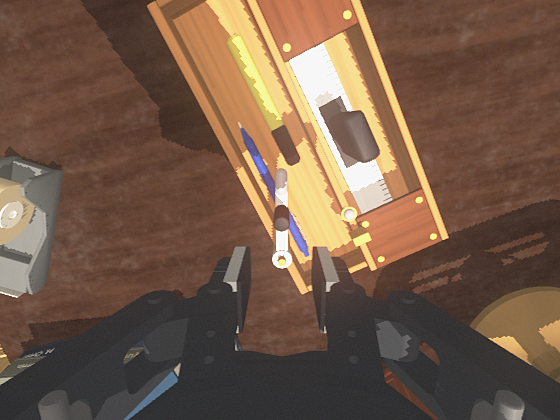

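View pics/side1.png

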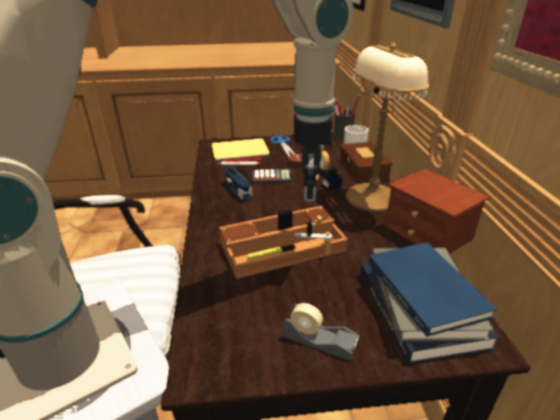

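The wrist view shows the bar lined up with the finger plane. The peg is at (281,213), the hinge at (282,260) and the ruler grip top near (360,140). I'll refine the positions from this view.

Run:
```python
import cv2
a=cv2.imread("pics/wrist1.png")[0:300,140:460];cv2.imwrite("pics/wz.png",cv2.resize(a,None,fx=2,fy=2,interpolation=cv2.INTER_CUBIC))
from h import *
W=imaging.get_image("wrist")
f=lambda u,v,z:print(w2t(onz(W,u,v,z)).round(1))
f(282,260,55);f(281,209,89);f(282,262,58)
for u,v in [(352,28),(447,238),(150,5),(306,292)]: f(u,v,47)
```

```text
[ 72.3 -63.2  55. ]
[ 22.5 -39.5  89. ]
[ 72.7 -63.5  58. ]
[-66.1  62.2  47. ]
[120.7  72.2  47. ]
[-143.7  -61.1   47. ]
[113.8 -59.4  47. ]
```

View pics/wz.png

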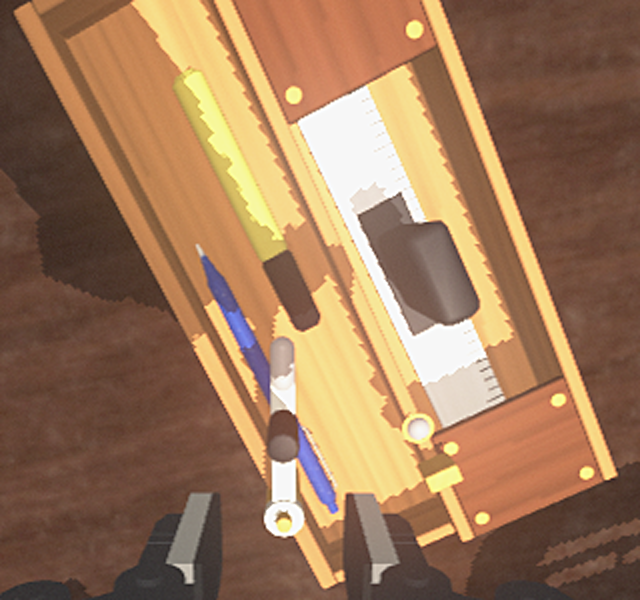

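Run:
```python
from h import *
W=imaging.get_image("wrist");T=imaging.get_image("top")
f=lambda u,v,z:print(w2t(onz(W,140+u/2,v/2,z)).round(1))
print(w2t(-np.array(W["R"]).T@np.array(W["t"])))
print("hinge");f(284,519,55)
print("peg");f(283,446,89);f(283,418,57)
print("post, catch");f(418,430,55);f(440,475,55)
print("grip top corners");[f(u,v,81) for u,v in [(412,225),(445,222),(478,308),(446,324)]]
print("grip base");[f(u,v,10) for u,v in [(358,216),(400,192),(413,333)]]
```

```text
[-32.77649304 -12.38199787 303.57045732]
hinge
[ 72. -63.  55.]
peg
[ 32.1 -43.8  89. ]
[ 31.1 -43.2  57. ]
post, catch
[60.9  4.  55. ]
[83.2  4.5 55. ]
grip top corners
[-16.4  28.8  81. ]
[-12.3  39.1  81. ]
[19.4 38.5 81. ]
[19.6 26.3 81. ]
grip base
[-25.3  22.   10. ]
[-26.3  42.7  10. ]
[33.3 23.3 10. ]
```

```bash
python3 -m inch '[0.35,0.1,5,0.1,0,0,0, 0.35,0.1,9.7,0.1,0,0,0, 0.35,0.1,9.7,0.1,0,0,0, 0.35,0.1,9.7,0.1,0,0,0, 0.2,0.1,9.7,0.1,0,0,0, 0.2,0.1,9.7,0.1,0,0,0, 0.2,0.1,9.7,0.1,0,0,0]'
python3 - <<'E'
from h import *
stat()
S=imaging.get_image("side")
a=S["img"][150:280,210:360,::-1];cv2.imwrite("pics/s2.png",cv2.resize(a,None,fx=4,fy=4,interpolation=cv2.INTER_CUBIC))
for th in np.arange(1.11,-.01,-.1):
    c=np.array([70-42*np.sin(th),-64+42*np.cos(th)])+2*np.array([np.cos(th),np.sin(th)])
    print(round(th,2),rel([*c,62],th-np.pi/2))
E
```

```text
clock: 2.95
eef_pos: [536.7, -20.1, 64.8]
tool_rot: [-1.568, -0.003, -0.721]
force: [-0.8, 0.5, -1.1]
width: 17.2
t 2.95 tray [ 31.6 -42.8  64.8] rpy [-1.568 -0.003 -0.721] yawt -0.463 F [-0.8  0.5 -1.1] w 17.2 q [-0.08  0.72  0.11  1.97 -0.16  0.45  0.99]
1.11 [ 0.2   0.24  0.02 -0.13 -0.15  0.13]
1.01 [ 0.24  0.24  0.44 -0.13  5.58  0.13]
0.91 [ 0.32  0.24  0.85 -0.14 11.31  0.12]
0.81 [ 0.45  0.24  1.26 -0.14 17.04  0.11]
0.71 [ 0.61  0.24  1.64 -0.15 22.77  0.1 ]
0.61 [ 0.81  0.24  2.01 -0.16 28.5   0.1 ]
0.51 [ 1.04  0.25  2.36 -0.16 34.23  0.09]
0.41 [ 1.31  0.25  2.68 -0.17 39.96  0.08]
0.31 [ 1.61  0.25  2.98 -0.17 45.69  0.07]
0.21 [ 1.94  0.25  3.24 -0.18 51.42  0.07]
0.11 [ 2.29  0.25  3.47 -0.18 57.15  0.06]
0.01 [ 2.670e+00  2.500e-01  3.660e+00 -1.900e-01  6.288e+01  5.000e-02]
```

View pics/s2.png

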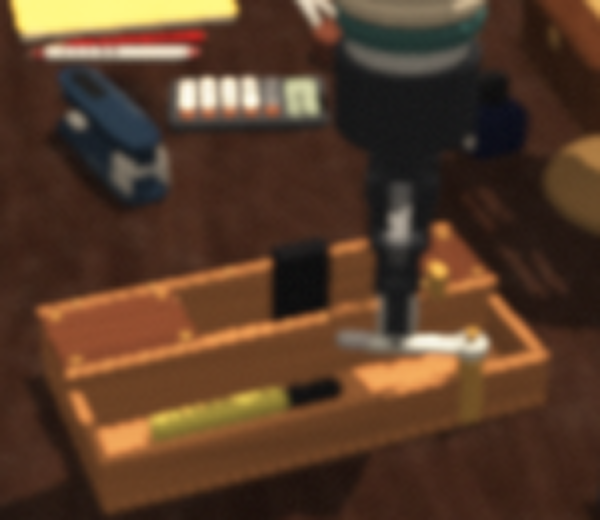

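The fingers are around the peg, just above the bar at (400,330). I'll go along the arc, moving slowly.

```bash
python3 -m inch '[0.2,0.25,0,0.45,0,5.6,0, 0.2,0.3,0,0.85,0,11.3,0, 0.2,0.45,0,1.25,0,17,0, 0.2,0.6,0,1.65,0,22.8,0, 0.2,0.8,0,2,0,28.5,0, 0.2,1.05,0,2.35,0,34.2,0, 0.2,1.3,0,2.7,0,40,0, 0.2,1.6,0,3,0,45.7,0, 0.2,1.6,0,3,0,45.7,0]'
python3 - <<'E'
from h import *
stat()
S=imaging.get_image("side")
a=S["img"][150:280,210:360,::-1];cv2.imwrite("pics/s3.png",cv2.resize(a,None,fx=4,fy=4,interpolation=cv2.INTER_CUBIC))
for th in np.arange(.3,-.11,-.05):
    c=np.array([70-42*np.sin(th),-64+42*np.cos(th)])+2*np.array([np.cos(th),np.sin(th)])
    print(round(th,2),rel([*c,64],max(th,0)-np.pi/2))
E
```

```text
clock: 3.9
eef_pos: [567.8, -7.8, 63.2]
tool_rot: [-1.57, -0.0, -1.518]
force: [0.5, -0.5, 0.5]
width: 17.2
t 3.9 tray [ 58.6 -22.9  63.2] rpy [-1.57  -0.    -1.518] yawt -1.261 F [ 0.5 -0.5  0.5] w 17.2 q [-0.24  0.78  0.33  1.89 -0.45  0.55  0.44]
0.3 [ 0.05 -0.08  0.1  -0.06  0.7   0.01]
0.25 [ 0.07 -0.08  0.31 -0.06  3.57  0.  ]
0.2 [ 0.1  -0.08  0.52 -0.06  6.43  0.  ]
0.15 [ 0.14 -0.08  0.73 -0.06  9.3   0.  ]
0.1 [ 0.18 -0.08  0.93 -0.06 12.16  0.  ]
0.05 [ 0.24 -0.08  1.13 -0.06 15.03 -0.  ]
0.0 [ 0.31 -0.08  1.33 -0.06 17.89 -0.  ]
-0.05 [ 0.39 -0.08  1.53 -0.06 17.89 -0.  ]
-0.1 [ 0.48 -0.08  1.72 -0.06 17.89 -0.  ]
```

View pics/s3.png

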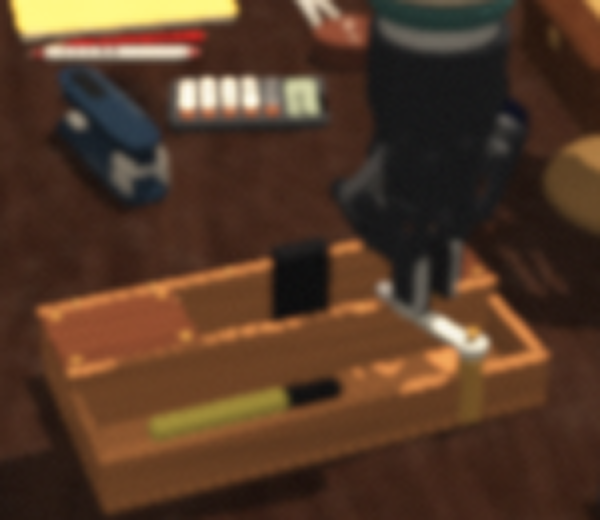

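The bar follows the fingers. Next I'll push it through the catch.

```bash
python3 -m inch '[0.2,0.1,0,0.5,0,6,0, 0.2,0.2,0,0.9,0,12,0, 0.2,0.3,0,1.2,0,17,0, 0.2,0.35,0,1.4,0,17.9,0, 0.2,0.35,0,1.5,0,17.9,0, 0.2,0.35,0,1.5,0,17.9,0]'
python3 - <<'E'
from h import *
stat()
S=imaging.get_image("side")
a=S["img"][150:280,210:360,::-1];cv2.imwrite("pics/s4.png",cv2.resize(a,None,fx=4,fy=4,interpolation=cv2.INTER_CUBIC))
E
```

```text
clock: 4.55
eef_pos: [581.3, -10.6, 62.6]
tool_rot: [-1.573, 0.0, -1.829]
force: [-2.9, 0.7, 2.4]
width: 17.3
t 4.55 tray [ 72.4 -22.2  62.6] rpy [-1.573  0.    -1.829] yawt -1.571 F [-2.9  0.7  2.4] w 17.3 q [-0.29  0.81  0.42  1.85 -0.54  0.6   0.21]
```

View pics/s4.png

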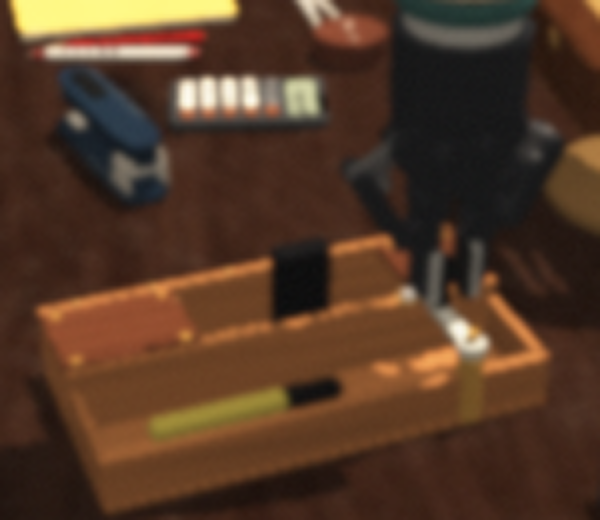

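```bash
python3 -m inch '[0.2,0,0,0.3,0,0,0, 0.2,0,0,0.6,0,0,0, 0.2,0,0,0.6,0,0,0]'; python3 -m inch '[0.2,0,0,0.2,0,0,0, 0.2,0,0,0.3,0,0,0, 0.2,0,0,0.3,0,0,0]';python3 - <<'E'
from h import *
stat()
S=imaging.get_image("side");cv2.imwrite("pics/w5.png",imaging.get_image("wrist")["img"][:,:,::-1])
a=S["img"][150:280,210:360,::-1];cv2.imwrite("pics/s5.png",cv2.resize(a,None,fx=4,fy=4,interpolation=cv2.INTER_CUBIC))
E
```

```text
clock: 4.9
eef_pos: [581.8, -10.5, 62.0]
tool_rot: [-1.584, 0.001, -1.829]
force: [-14.3, 3.9, 11.2]
width: 17.1
clock: 5.2
eef_pos: [582.1, -10.5, 61.9]
tool_rot: [-1.59, 0.002, -1.829]
force: [-18.1, 4.5, 15.9]
width: 17.2
t 5.2 tray [ 73.1 -21.9  61.9] rpy [-1.59   0.002 -1.829] yawt -1.571 F [-18.1   4.5  15.9] w 17.2 q [-0.28  0.81  0.42  1.83 -0.54  0.63  0.21]
```

View pics/s5.png

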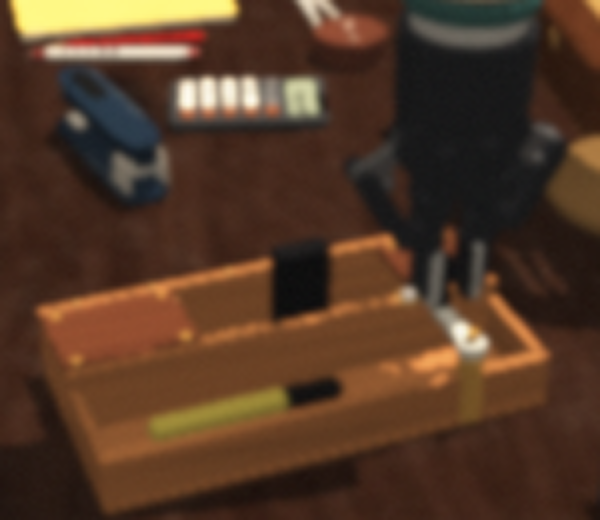

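View pics/w5.png

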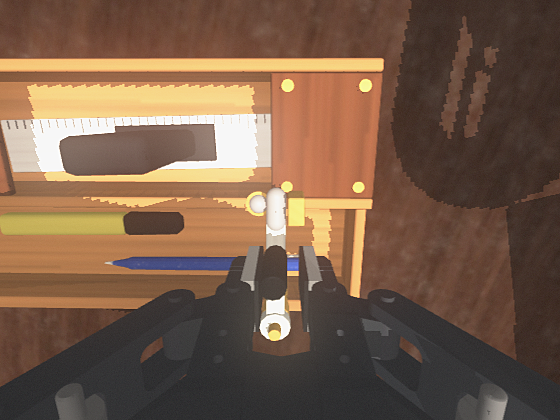

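The wrist view shows the bar past the ball (257,204), lying against the stop block (298,205) and square across the bay. The 18 N reaction says it is home. I'll open the fingers, back off and lift.

```bash
python3 -m inch '[0.35,0,0,-0.5,0,0,0, 0.35,0,0,-0.9,0,0,0, 0.35,0,0,-0.9,0,0,0, 0.35,0,-5,-0.9,0,0,0, 0.35,0,-10,-0.9,0,0,0, 0.35,0,-10,-0.9,0,0,0]';python3 - <<'E'
from h import *
stat()
for n in("side","top","wrist"):
    d=imaging.get_image(n);cv2.imwrite(f"pics/{n}6.png",d["img"][:,:,::-1])
print(rel([3,32,160],0))
E
```

```text
clock: 5.9
eef_pos: [587.8, -12.6, 169.0]
tool_rot: [-1.557, 0.002, -1.831]
force: [0.2, -1.0, -0.1]
width: 29.9
t 5.9 tray [ 79.2 -22.5 169. ] rpy [-1.557  0.002 -1.831] yawt -1.574 F [ 0.2 -1.  -0.1] w 29.9 q [-0.36  0.67  0.53  1.78 -0.45  0.8   0.13]
[-5.380e+00  2.700e-01 -7.100e+00 -7.000e-02 -9.013e+01  3.000e-02]
```

View pics/wrist6.png

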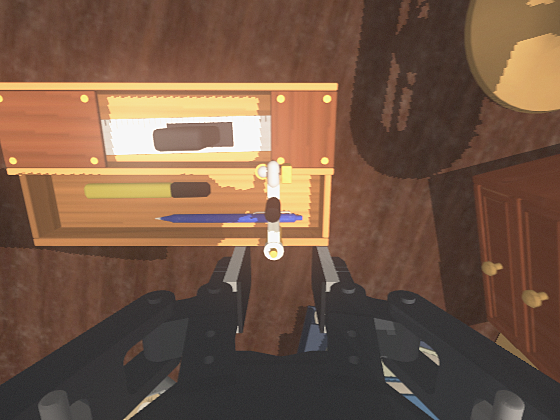

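Run:
```python
import cv2
a=cv2.imread("pics/wrist6.png")[75:260,0:350];cv2.imwrite("pics/wz6.png",cv2.resize(a,None,fx=2.28,fy=2.28,interpolation=cv2.INTER_CUBIC))
```

```text
(no output)
```

View pics/wz6.png

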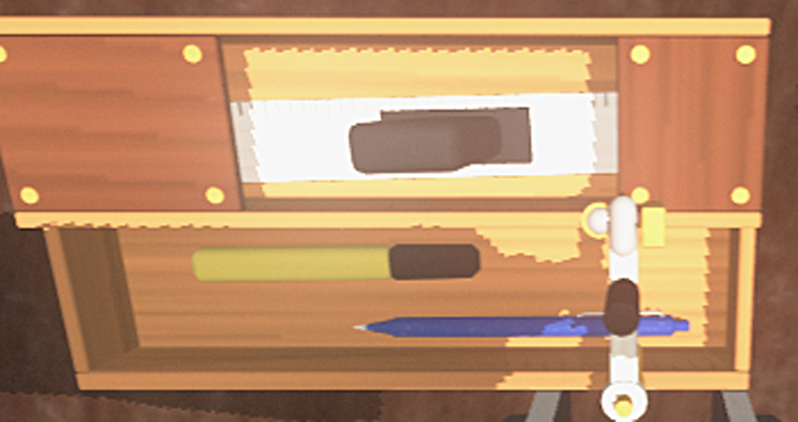

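Run:
```python
from h import *
W=imaging.get_image("wrist")
f=lambda u,v,z:w2t(onz(W,u/2.28,75+v/2.28,z)).round(1)
print("edges",f(232,102,10),f(617,93,10),f(243,183,10),f(617,174,10))
print("griptop",[f(*p,81) for p in[(350,122),(458,120),(350,172),(458,168)]])
print("roof",f(219,38,47),f(619,38,47),f(770,18,47),"keeper",f(623,402,55),f(623,205,55))
print("keeper peg",f(622,325,89),f(622,285,55))
```

```text
edges [-86.6  45.1  10. ] [65.6 48.1 10. ] [-87.   13.3  10. ] [65.3 16.5 10. ]
griptop [array([-13.2,  39.4,  81. ]), array([19.5, 39.9, 81. ]), array([-14.9,  24.4,  81. ]), array([18.5, 25.5, 81. ])]
roof [-67.6  66.1  47. ] [67.6 65.7 47. ] [118.4  71.9  47. ] keeper [ 67.9 -63.9  55. ] [68.6 10.3 55. ]
keeper peg [ 68.7 -22.8  89. ] [ 68.  -18.5  55. ]
```

The ruler's centre is at tray (2.5, 31.5) with yaw +0.02, and the keeper reads about 0. I'll turn and hover over the grip.

```bash
python3 -m inch '[0.6,-2,0,-3,0,-8.5,0, 0.6,-5.4,0,-7.2,0,-17,0, 0.6,-5.4,0,-7.2,0,-25.5,0, 0.6,-5.4,0,-7.2,0,-34,0, 0.6,-5.4,0,-7.2,0,-42.5,0, 0.6,-5.4,0,-7.2,0,-51,0, 0.6,-5.4,0,-7.2,0,-59.5,0, 0.6,-5.4,0,-7.2,0,-68,0, 0.6,-5.4,1,-7.2,0,-76.5,0, 0.6,-5.4,2,-7.2,0,-85,0, 0.6,-5.4,2,-7.2,0,-89,0, 0.6,-5.4,2,-7.2,0,-89,0]'
python3 - <<'E'
from h import *
stat();print(rel([2.5,32,50],0.02))
W=imaging.get_image("wrist");cv2.imwrite("pics/w7.png",W["img"][:,:,::-1])
E
```

```text
clock: 7.3
eef_pos: [525.7, 59.6, 141.0]
tool_rot: [-1.571, 0.003, -0.278]
force: [0.2, 0.2, 0.7]
width: 51.3
t 7.3 tray [  0.7  31.5 141. ] rpy [-1.571  0.003 -0.278] yawt -0.02 F [0.2 0.2 0.7] w 51.3 q [-0.22  0.59  0.08  1.94 -0.07  0.62  1.2 ]
[ 0.21  9.1   0.06  0.03 -2.31 -0.18]
```

View pics/w7.png

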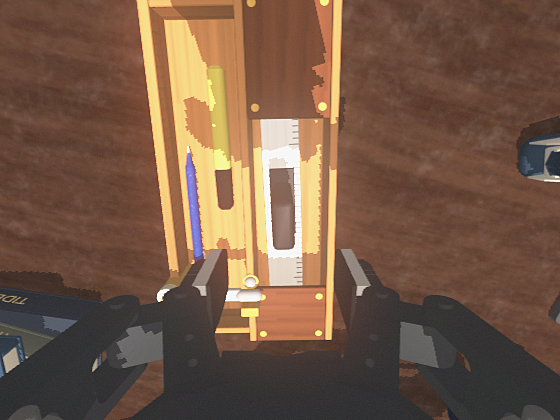

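The grip, at (283,205), sits midway between the fingers. I'll descend and close.

```bash
python3 -m inch '[0.6,0.2,5,0.05,0,-2.3,0, 0.6,0.2,8,0.05,0,-2.3,0, 0.6,0.2,9.1,0.05,0,-2.3,0, 0.6,0.2,9.1,0.05,0,-2.3,0, 0.6,0.2,9.1,0.05,0,-2.3,0, 0,0.2,9.1,0.05,0,-2.3,0, 0,0.2,9.1,0.05,0,-2.3,0, 0,0.2,9.1,0.05,0,-2.3,0, 0,0.2,9.1,0.05,0,-2.3,0]'
python3 - <<'E'
from h import *
stat()
S=imaging.get_image("side")
a=S["img"][150:280,210:360,::-1];cv2.imwrite("pics/s8.png",cv2.resize(a,None,fx=4,fy=4,interpolation=cv2.INTER_CUBIC))
c=imaging.get_image("top")
# lamp location
print([w2t(onz(c,u,v,z)).round(0) for u,v,z in[(285,65,0),(285,25,300),(285,25,200)]])
E
```

```text
clock: 8.25
eef_pos: [529.6, 59.7, 52.9]
tool_rot: [-1.57, -0.002, -0.238]
force: [-0.6, -0.3, 7.6]
width: 15.0
t 8.25 tray [ 4.4 32.6 52.9] rpy [-1.57  -0.002 -0.238] yawt 0.02 F [-0.6 -0.3  7.6] w 15.0 q [-0.2   0.74  0.05  1.99 -0.08  0.42  1.24]
[array([305., 118.,   0.]), array([283., 110., 300.]), array([321., 121., 200.])]
```

View pics/s8.png

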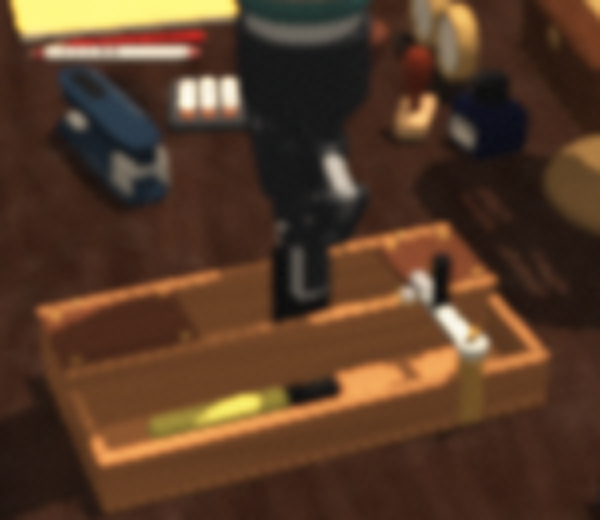

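The grip is held: width 15 mm, keeper still shut. I'll lift a few millimetres and draw back 41 mm.

```bash
python3 -m inch '[0,0,-0.3,0,0,0,0, 0,0,-0.6,0,0,0,0, 0,-1,-0.6,0.02,0,0,0, 0,-2,-0.6,0.04,0,0,0, 0,-3,-0.6,0.06,0,0,0, 0,-3.6,-0.6,0.08,0,0,0, 0,-4.1,-0.6,0.08,0,0,0, 0,-4.1,-0.6,0.08,0,0,0, 0,-4.1,-0.6,0.08,0,0,0]'
python3 - <<'E'
from h import *
stat()
T=imaging.get_image("top");S=imaging.get_image("side")
a=T["img"][130:290,230:370,::-1];cv2.imwrite("pics/t9.png",cv2.resize(a,None,fx=3.75,fy=3.75,interpolation=cv2.INTER_CUBIC))
cv2.imwrite("pics/w9.png",imaging.get_image("wrist")["img"][:,:,::-1])
E
```

```text
clock: 9.25
eef_pos: [489.4, 70.2, 57.7]
tool_rot: [-1.571, -0.001, -0.237]
force: [-0.7, -0.1, -1.9]
width: 15.1
t 9.25 tray [-37.1  32.5  57.7] rpy [-1.571e+00 -1.000e-03 -2.370e-01] yawt 0.02 F [-0.7 -0.1 -1.9] w 15.1 q [-0.23  0.7   0.05  2.09 -0.09  0.36  1.22]
```

View pics/t9.png

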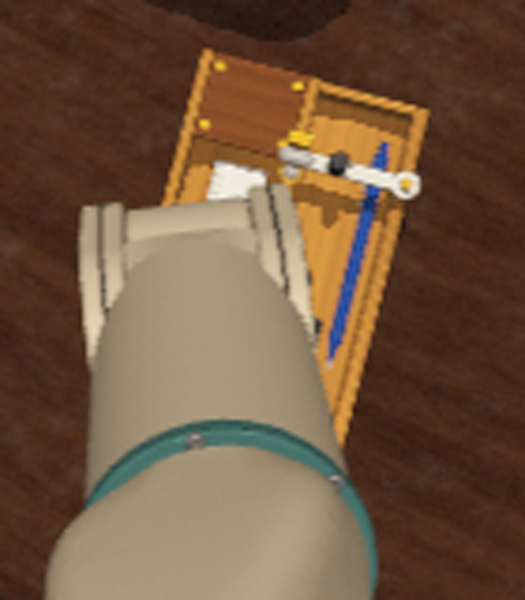

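View pics/w9.png

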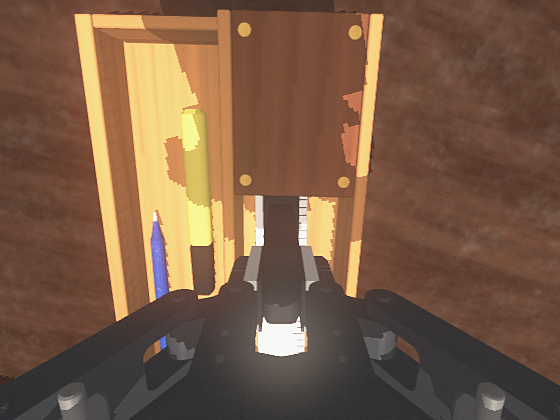

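Run:
```python
from h import *
T=imaging.get_image("top")
for z in (12,15):
  for u,v in[(215,161),(267,173)]: print(w2t(onz(T,230+u/3.75,130+v/3.75,z)).round(1))
# plan: pivot about ruler near-bottom; ruler centre underside C, tool at C + n*(hz)
# grip-frame TCP: 62-19=43..; assume ruler underside now z=zu, TCP at zu+h
st=ctrl.read_state();p=w2t(st["eef_pos"]);cx=-38.5
h=48;zu=p[2]-h
off=np.array([p[0]-cx,h])
def row(near_x,near_z,phi):
    a=np.array([np.cos(phi),np.sin(phi)]);n=np.array([-np.sin(phi),np.cos(phi)])
    t=np.array([near_x,near_z])+100*a+off[0]*a+h*n
    return np.degrees(phi).round(1),rel([t[0],p[1],t[1]],0.02,phi)
print("zu",zu,"p",p)
for ph in (0,5,10,15,20): print(row(-138,max(zu,7),np.radians(ph)))
print("slide")
for k in (20,40,60,80,100): print(k,row(-138+k*np.cos(.349),8+k*np.sin(.349),.349))
```

```text
[59.3 48.9 12. ]
[60.1 16.2 12. ]
[59.  48.8 15. ]
[59.8 16.2 15. ]
zu 9.62014695463666 p [-37.03722089  32.37165247  57.62014695]
(np.float64(0.0), array([ 0.05,  0.  , -0.  , -0.01, -0.02,  0.03]))
(np.float64(5.0), array([-0.41, -0.87,  0.01, -0.01, -0.02, -4.97]))
(np.float64(10.0), array([-0.94, -1.69,  0.02, -0.  , -0.02, -9.97]))
(np.float64(15.0), array([ -1.54,  -2.46,   0.03,  -0.  ,  -0.02, -14.97]))
(np.float64(20.0), array([ -2.2 ,  -3.18,   0.04,  -0.  ,  -0.02, -19.97]))
slide
20 (np.float64(20.0), array([-3.200e-01, -3.700e+00,  1.000e-02, -0.000e+00, -2.000e-02,
       -1.997e+01]))
40 (np.float64(20.0), array([  1.56,  -4.39,  -0.03,  -0.  ,  -0.02, -19.97]))
60 (np.float64(20.0), array([  3.44,  -5.07,  -0.07,  -0.  ,  -0.02, -19.97]))
80 (np.float64(20.0), array([  5.32,  -5.75,  -0.1 ,  -0.  ,  -0.02, -19.97]))
100 (np.float64(20.0), array([  7.2 ,  -6.43,  -0.14,  -0.  ,  -0.02, -19.97]))
```

The far end is at tray x ≈ 59.5, clear of the rear plate edge at 68. I'll compute the tilt and lead-out path with margins.

```bash
cat > plan.py <<'E'
from h import *
p=np.array([-37.04,32.4,57.6]);h=48;dx=3
base=None
def row(nx,nz,deg,y=32.4):
    f=np.radians(deg);a=np.array([np.cos(f),np.sin(f)]);n=np.array([-a[1],a[0]])
    t=np.array([nx,nz])+(100+dx)*a+h*n
    return rel([t[0],y,t[1]],0.02,f)
E
python3 - <<'E'
from plan import *
for w in [(-140,9.6,0),(-139.5,9,4),(-139.5,9,8),(-139,9,12),(-137,9,14),(-130,9,16),(-125,9,18),(-120,9,20)]: print(w,row(*w))
E
```

```text
(-140, 9.6, 0) [ 0.    0.    0.   -0.01 -0.02  0.03]
(-139.5, 9, 4) [-0.31 -0.64  0.01 -0.01 -0.02 -3.97]
(-139.5, 9, 8) [-0.71 -1.33  0.02 -0.   -0.02 -7.97]
(-139, 9, 12) [ -1.12  -1.98   0.03  -0.    -0.02 -11.97]
(-137, 9, 14) [ -1.16  -2.29   0.03  -0.    -0.02 -13.97]
(-130, 9, 16) [ -0.72  -2.59   0.02  -0.    -0.02 -15.97]
(-125, 9, 18) [-4.800e-01 -2.890e+00  1.000e-02 -0.000e+00 -2.000e-02 -1.797e+01]
(-120, 9, 20) [-2.600e-01 -3.170e+00  1.000e-02 -0.000e+00 -2.000e-02 -1.997e+01]
```

```bash
python3 -m inch '[0,-0.15,-0.3,0,0,0,-2, 0,-0.3,-0.65,0,0,0,-4, 0,-0.5,-1,0.01,0,0,-6, 0,-0.7,-1.35,0.02,0,0,-8, 0,-0.9,-1.65,0.02,0,0,-10, 0,-1.1,-2,0.03,0,0,-12, 0,-1.1,-2,0.03,0,0,-12, 0,-1.1,-2,0.03,0,0,-12]'
python3 - <<'E'
from plan import *
stat();print(row(-139,9,12))
S=imaging.get_image("side")
a=S["img"][150:280,210:360,::-1];cv2.imwrite("pics/s10.png",cv2.resize(a,None,fx=4,fy=4,interpolation=cv2.INTER_CUBIC))
E
```

```text
clock: 10.25
eef_pos: [483.4, 75.6, 86.7]
tool_rot: [-1.579, -0.195, -0.234]
force: [-0.5, 0.7, -0.9]
width: 15.3
t 10.25 tray [-44.2  36.2  86.7] rpy [-1.579 -0.195 -0.234] yawt 0.023 F [-0.5  0.7 -0.9] w 15.3 q [-0.63  0.67  0.5   2.25 -1.1   0.23  2.16]
[-0.58  0.84 -0.36  0.43  0.19 -0.83]
```

View pics/s10.png

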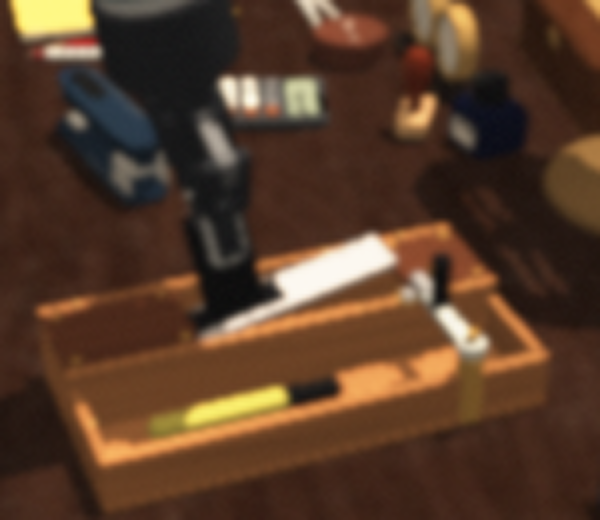

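The arm stopped at its joint-5 and joint-6 limits with an 11° lean. By calculation, far z is about 60 mm and near end about (-136, 20) mm, so the lean-out condition is met. I'll slide along the ruler axis, which also eases the joints.

```bash
python3 -m inch '[0,0.7,0,0,0,0,0, 0,1.4,0,0,0,0,0, 0,2.2,0,0,0,0,0, 0,3,0,0,0,0,0, 0,3,0,0,0,0,0]'
cat >> plan.py <<'E'
def ends():
    s=ctrl.read_state();R=Ro.from_euler("z",-YAW)*Ro.from_euler("xyz",s["tool_rot"]);t=w2t(s["eef_pos"])
    f=lambda x:(t+R.apply([x-dx,h-2.5,0])).round(1)
    print("near",f(-100),"far",f(100),"z up",R.apply([0,-1,0]).round(3))
E
python3 - <<'E'
from plan import *
stat();ends()
E
```

```text
clock: 10.8
eef_pos: [514.6, 67.3, 92.7]
tool_rot: [-1.578, -0.197, -0.239]
force: [-0.7, -0.1, -2.1]
width: 15.3
t 10.8 tray [-12.   36.1  92.7] rpy [-1.578 -0.197 -0.239] yawt 0.019 F [-0.7 -0.1 -2.1] w 15.3 q [-0.64  0.7   0.59  2.18 -1.03  0.32  2.11]
near [-104.1   34.1   27.9] far [92.  37.7 67.1] z up [-0.196  0.003  0.981]
```

```bash
python3 -m inch '[0,0.8,0,-0.05,0,0,0, 0,1.6,0,-0.1,0,0,0, 0,2.4,0,-0.15,0,0,0, 0,3.2,0,-0.2,0,0,0, 0,4,0,-0.25,0,0,0, 0,4.8,0,-0.3,0,0,0, 0,5.6,0,-0.3,0,0,0, 0,5.9,0,-0.3,0,0,0, 0,5.9,0,-0.3,0,0,0]'
python3 - <<'E'
from plan import *
stat();ends()
S=imaging.get_image("side")
a=S["img"][150:280,210:360,::-1];cv2.imwrite("pics/s11.png",cv2.resize(a,None,fx=4,fy=4,interpolation=cv2.INTER_CUBIC))
E
```

```text
clock: 11.7
eef_pos: [568.6, 51.4, 103.8]
tool_rot: [-1.578, -0.195, -0.238]
force: [0.4, 0.9, -1.8]
width: 15.0
t 11.7 tray [ 44.3  34.5 103.8] rpy [-1.578 -0.195 -0.238] yawt 0.02 F [ 0.4  0.9 -1.8] w 15.0 q [-0.63  0.75  0.68  2.04 -0.94  0.46  2.05]
near [-47.9  32.3  39.2] far [148.3  36.3  78. ] z up [-0.194  0.003  0.981]
```

View pics/s11.png

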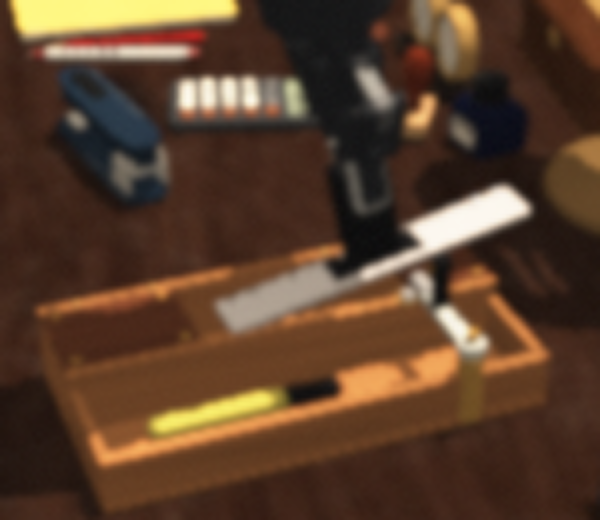

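The near end (235,320) is inside the window opening and clear of the front plate. I'll lift straight up, then level.

```bash
python3 -m inch '[0,0.2,-1,0,0,0,0, 0,0.4,-2,0,0,0,0, 0,0.6,-3,0,0,0,0, 0,0.8,-4,0,0,0,0, 0,1.2,-6,0,0,0,0, 0,1.6,-8,0,0,0,0, 0,2,-10,0,0,0,0, 0,2.4,-12,0,0,0,0, 0,2.4,-12,0,0,0,0]'
python3 - <<'E'
from plan import *
stat();ends();print(rel([45,33,225],0.02,0), rel([45,33,235],0.02,0))
E
```

```text
clock: 12.65
eef_pos: [570.4, 52.0, 229.3]
tool_rot: [-1.576, -0.2, -0.238]
force: [0.7, -0.1, -1.3]
width: 15.3
t 12.65 tray [ 45.8  35.6 229.3] rpy [-1.576 -0.2   -0.238] yawt 0.02 F [ 0.7 -0.1 -1.3] w 15.3 q [-0.8   0.61  0.96  1.93 -0.69  0.73  1.85]
near [-46.1  33.5 164.2] far [149.9  37.4 204. ] z up [-0.199  0.001  0.98 ]
[-0.17  0.4  -0.25  0.3  -0.04 11.47] [ 0.03 -0.58 -0.26  0.3  -0.04 11.47]
```

```bash
python3 -m inch '[0,0,-0.3,-0.1,0,0,3, 0,0,-0.6,-0.2,0,0,6, 0,0,-0.6,-0.2,0,0,9, 0,0,-0.6,-0.2,0,0,11.4, 0,0,-0.6,-0.2,0,0,11.4, 0,0,-0.6,-0.2,0,0,11.4, 0,0,-0.6,-0.2,0,0,11.4, 0,0,-0.6,-0.2,0,0,11.4, 0,0,-0.6,-0.2,0,0,11.4, 0,0,-0.6,-0.2,0,0,11.4]'
python3 - <<'E'
from plan import *
stat();ends()
for n in("side","top","wrist"):
    d=imaging.get_image(n);cv2.imwrite(f"pics/{n}12.png",d["img"][:,:,::-1])
E
```

```text
clock: 13.65
eef_pos: [566.9, 50.9, 232.1]
tool_rot: [-1.577, 0.004, -0.239]
force: [-0.4, -0.7, -1.2]
width: 15.1
t 13.65 tray [ 42.7  33.6 232.1] rpy [-1.577  0.004 -0.239] yawt 0.019 F [-0.4 -0.7 -1.2] w 15.1 q [-0.7   0.68  0.94  1.76 -0.63  1.04  1.81]
near [-60.4  31.3 187. ] far [139.5  35.1 186.2] z up [0.004 0.007 1.   ]
```

View pics/side12.png

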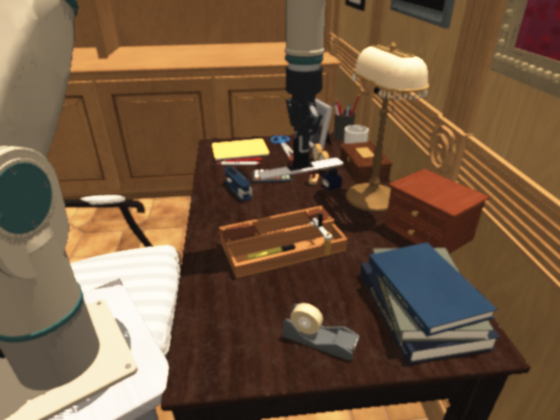

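View pics/wrist12.png

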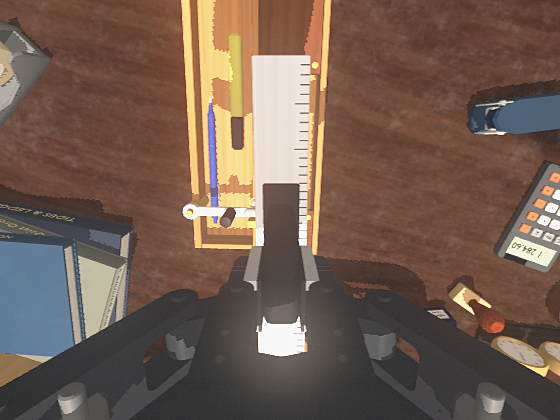

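View pics/top12.png

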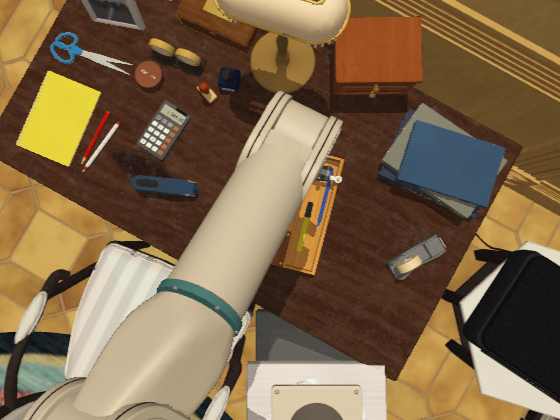

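The views show the ruler in the air, the keeper still across the bay (wrist view, 190–255, 212), and the pens, stapler and dispenser unmoved. As a last check, I'll compare the predicted ruler ends with the picture.

Run:
```python
from plan import *
S=imaging.get_image("side");W=imaging.get_image("wrist")
for X in [(-60.4,31.3,187),(139.5,35.1,186.2)]: print(proj(S,t2w(X)).round(1),proj(W,t2w(X)).round(1))
print("keeper",w2t(onz(W,190,211,55)).round(1),w2t(onz(W,250,212,55)).round(1))
s=ctrl.read_state();print(abs(s["qd"]).max())
```

```text
[258.  176.2] [282.5  51.3]
[338.7 161.2] [282.3 357.3]
keeper [ 70.5 -64.1  55. ] [70.3 -0.7 55. ]
0.0019469317204941774
```

The predicted ends match the pictures: side (258,176) and (339,161), wrist near end (282,55). The ruler is level, the keeper reads about 0 rad and the arm is still.

```bash
python3 -c "
from cell import finish_job
print(finish_job())"
```

```text
the job is handed in; nothing more can be done
None
```

I shut the keeper and brought the ruler out through the window far end first. I handed the job in at about 14 s with the ruler held level; no verdict was reported.

**Keeper:** I led its peg round with the fingers half closed about it, past the catch and onto the stop, where it pushed back with about 18 N. In the last wrist picture it still reads about 0 rad.

**Ruler:** I drew it back 41 mm, leaned it out of the window, slid it forward along its axis, lifted it and levelled it.

**Last checks:**
- Both ruler ends are about 186 mm above the desk and level within about 0.01 rad, and the arm is still. The heights come from the arm pose. The ends predicted from it match the side and wrist pictures to within about 4 pixels.
- The fingers read 15 mm, holding the grip.
- The pens, stapler and tape dispenser looked unmoved in the last pictures; I did not measure them.

**What differed from plan:** The lean stopped at about 11° instead of the planned 20°, because joints 5 and 6 reached the ends of their ranges. By calculation the far end was then at about 61 mm and the near end at about 22 mm, still under the roof. That meets the lean-out step, so I continued at that angle.

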